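# Close the twist-fit bead canister

### The job

Close the blue bead canister: put the blue cap over the small blue canister that stands in the outer base, with the cap's handle set down crosswise to the two white marks on the base's rim, so that the cap sits fully down on the base. Then turn the cap clockwise, seen from above, just to its stop, where the handle is in line with the two white marks, and let go. The small canister must stay upright inside, and the green cap, which belongs to another canister, must stay where it is.

Things in the scene. Friction and masses are not known exactly. Their poses are not given: they have to be found in the camera images.
- outer_base: Blue foot fixed to the bench, 132 mm wide, 18 high; on it a hollow spigot 80 wide, 34 mm high, tapering to 66 at the top, with 2 lugs. White rim marks on its +x and -x sides. Origin: underside centre. The cap goes fully down only with its x axis 45 to 130 degrees (best 75) counterclockwise of this x (half turns alike), else sits 16 mm high. Light clockwise stop at x axes parallel; do not force it.
- blue_cap: Blue hollow bell, loose, 0.2 kg, open side down: 113 mm wide, 76 mm high; mouth 100 mm, 86 mm between its 2 inner lugs. Aluminium bar handle on top: 48 mm along x, 16 mm along y, 30 mm high (76 to 106 mm above the rim). White lines continue the bar. Origin: centre of the mouth at the rim; z up; closed, it is 18 mm above the base's origin. Half turns alike. It turns easily and stays where left.
- inner_canister: Small closed blue canister, loose, 50 mm wide and 58 mm high with its little aluminium knob, standing upright inside the base's spigot with about 4 mm of play; its top is 80 mm above the bench. Origin: centre of its underside, 22 mm above the bench.
- green_cap: Cap of another canister, same shape and size as the blue cap but green; to be left alone. Origin: centre of the mouth.
Not all that is in view belongs to the job. Leave any orange or yellow look-alike of the inner_canister alone.

How it is judged:
On the way:
1. the blue cap sits down on the base with its handle still well out of line with the marks (horizontal distance between blue_cap and outer_base below 0.012 m and z of blue_cap in the frame of outer_base below 0.025 m and angle between the x axis of blue_cap and the x axis of outer_base, either way round above 0.6 rad), for 0.1 s.
At the end, for the whole second after the job is handed in: The blue cap rests on the base's shoulder (rim within 5 mm of it, centred within 12 mm, level within 5 degrees), its handle in line with the white marks within 16 degrees, at rest, with the small canister upright (within 11 degrees) inside it (horizontal distance between each of blue_cap, inner_canister and outer_base below 0.012 m and z of blue_cap in the frame of outer_base below 0.023 m and angle between blue_cap's own z axis and vertical below 0.09 rad and angle between the x axis of blue_cap and the x axis of outer_base, either way round below 0.28 rad and linear speed of blue_cap below 0.02 m/s and angle between inner_canister's own z axis and vertical below 0.2 rad); the robot touches nothing.
It fails at once if the green cap is moved by more than 30 mm (distance of green_cap from where it was at the start of the episode above 0.03 m).
It also fails if it takes over 42 s, if anything falls off the work surface, if the arm or the gripper's body presses on something with over 40 N, if the wrist force passes 120 N, or if a joint passes its speed limit or range.

### The arm

A 6-joint arm with a two-finger parallel gripper is mounted at the origin on a cart in front of the work surface, level with it; the furniture and walls round the work are solid. World frame = base frame: x ahead of the robot, y to its left, z up, the work surface at z = 0. Lengths are in m, angles in rad, forces in N, time in s.
With the tool pointing down it reaches from about 0.375 to 0.975 m from the base axis. Payload 3.8 kg.
Tool frame: the origin (TCP) lies on the centre line of the jaws, within the pads' length; the fingertips stand 14 mm ahead of it and the grasp point (between the pads) lies 5 mm behind it; x points along the fingers, y is the direction in which the jaws open and shut, and the axes are right-handed (so a half turn about x gives the same grasp; the last joint's range is limited). The gripper opens to 85 mm and grips with 20 to 120 N. Pads are 22 mm wide; open, the fingers measure 114 mm over their backs; the gripper's body (76 mm by 85 mm) begins 54 mm behind the grasp point. The pads swing forward as they close: fully open they stand 13 mm farther back than shut.
Start: joints at [-1.191, 0.264, 1.604, -0, 1.274, -0.037], TCP at [0.273, -0.617, 0.245] pointing down, gripper open.
Joint ranges: [-2.63, 2.63], [-0.94, 2.18], [0.31, 2.57], [-1.31, 4.45], [0, 2.66], [-2.55, 2.55]. Speed limits (rad/s): [2.57, 2.57, 3.14, 3.14, 3.14, 3.14].

### API

Orientations are given as a rotation vector (axis times angle).
In Python, from workcell import bot gives the robot as it stands.
- The arm moves only by the shell command python3 -m creep 'ROWS' [FORCE]. ROWS is JSON, a list of rows, each an object with "grip": the finger opening in cm, from 0 to 8.54; "dp": the shift along the tool's x, y, z in cm, a list of three; "rotation": the turn, a rotation vector about the tool's x, y, z in rad, a list of three. A call has 1 to 5 rows; each row is the pose to reach, as a shift and turn from the pose commanded when the call began, along the tool's axes at that moment; what a row does not reach only later rows make up. A row lasts 1/12 s, in which the tool goes at most 41.7 mm and 7.16 degrees, less where a joint would pass 70% of its speed; a pose out of reach is approached as far as the arm can. A call with a gripper value outside its range is refused whole. The fingers move at their own pace and stop on an object; FORCE is the grip in N (left out, the last holds). Time passes only in rows, so rows that repeat a pose let the fingers close. It gives the time, the measured TCP pose, the force and the opening at its end, in the units of the state.
- bot.read_state(): the state, without advancing time (a new reading comes with each control period).
- bot.read_camera(name): name is "side" or "top" or "wrist"; returns (picture, depth): 420x560x3 uint8, red, green, blue; 420x560 float32, m along the optical axis (not along the pixel's ray), 0 where there is no reading.
- bot.get_calibration(name): a dict with "fx", "fy", "cx", "cy" (pixels), "rvec" (rotation vector, rad) and "tvec" (3), from world to camera coordinates, as OpenCV has them. Camera axes: x right, y down, z forward; pixel columns grow to the right and rows downward; lengths in m; the calibration is good to about 2 mm. The wrist camera is an equidistant fisheye: a pixel r from the principal point sees the ray r / f radians off the axis. A picture is of the moment at which its call begins: read the wrist's pose just before it. get_calibration takes no time and is no camera call; for the wrist camera it gives the pose at the moment of the call.
- bot.finish_job(): hands the job in, once; it reports no verdict.
The state is a dict: "time": time; "q": joint angles; "joint_vel": joint speeds; "joint_torque": joint torques, N m; "tool_pos": TCP position; "tcp_rot": TCP orientation; "wrist_force": force on the tool from outside, world axes, zero at the start; "torque": the same for the moment, N m; "width": opening from 0.0 (shut) to 1.0 (fully open).
Only numpy, scipy, OpenCV 4.12 (cv2) and the standard library are available. Lean on these libraries where they do the work, as an engineer would, in place of code of your own. Each camera call takes 0.05 s, during which the arm holds its last target.

## Working session

There is one attempt and no reset: what is moved stays moved. The work goes in short steps, Python scripts to look and compute and a shell command to move; the robot and the scene stay as the last step left them, time stands still between calls to the robot, and variables do not carry over. Pictures are saved under pics/ and viewed, and the job is handed in when it is done.

```bash
ls; mkdir -p pics; cat > h.py <<'E'
import numpy as np,cv2
from scipy.spatial.transform import Rotation as R
from workcell import bot
def snap(n,f):
    c=bot.get_calibration(n); p,d=bot.read_camera(n)
    cv2.imwrite('pics/'+f+'.png',p[:,:,::-1]); np.savez('pics/'+f+'.npz',p=p,d=d,**{k:np.array(v) for k,v in c.items()})
    return p,d,c
def world(d,c):
    v,u=np.indices(d.shape); x=(u-c['cx'])/c['fx']*d; y=(v-c['cy'])/c['fy']*d
    P=np.stack([x,y,d],-1); Rm=cv2.Rodrigues(np.array(c['rvec'],float))[0]
    W=(P-np.array(c['tvec']).ravel())@Rm; W[d==0]=np.nan
    return W
E
python3 - <<'E'
from h import *
s=bot.read_state();print(s)
for n in('side','top','wrist'): snap(n,n+'0')
E
```

```text
pics
{'time': 0.0, 'q': array([-1.19089612e+00,  2.64777679e-01,  1.60537880e+00,  9.00055254e-06,
        1.27370324e+00, -3.68937118e-02]), 'joint_vel': array([-0.00079082, -0.00035776, -0.00064183, -0.00071072,  0.00014351,
       -0.00150748]), 'joint_torque': array([ 4.53953890e-04, -5.15105474e+01, -3.67319548e+01, -7.96495942e-05,
        1.28936057e-02, -1.13822765e-07]), 'tool_pos': array([ 0.27300474, -0.61655863,  0.24394288]), 'tcp_rot': array([ 1.9921592 ,  0.42363116, -1.99292992]), 'wrist_force': array([-0.28164967,  0.08656576, -0.0078209 ]), 'torque': array([-0.02196733, -0.04729819,  0.0369582 ]), 'width': 0.9992248661599668}
```

View pics/top0.png

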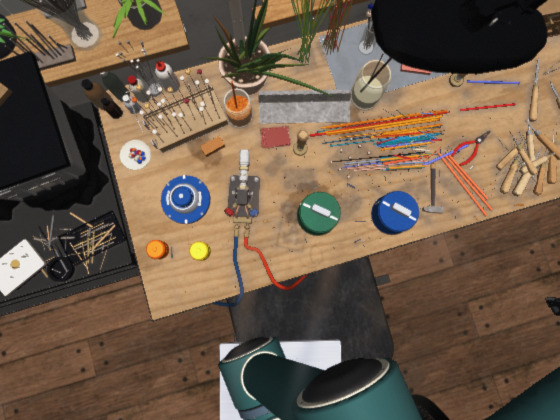

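View pics/side0.png

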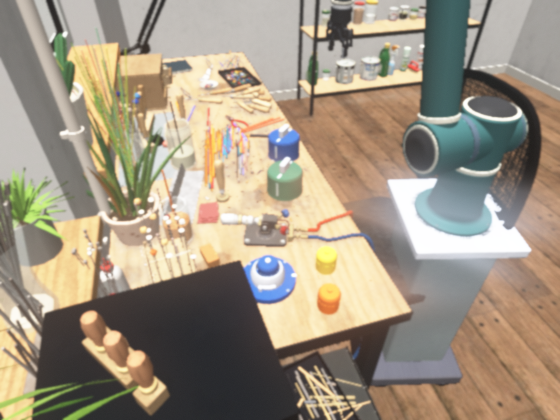

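View pics/wrist0.png

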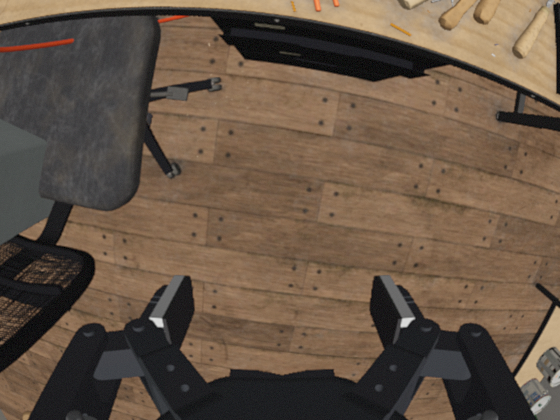

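The top view shows the outer base with the inner canister at about (186,199), the green cap at (320,213) and the blue cap at (397,211). The orange and yellow look-alikes are at (157,250) and (199,251). The blue cap at (397,211) is the one meant: it's a blue bell with a bar and white lines. I'll enlarge it and the base to confirm.

```bash
python3 - <<'E'
from h import *
z=np.load('pics/top0.npz');p=z['p'];d=z['d'];W=world(d,z)
a=cv2.resize(p[165:235,150:222],None,fx=5.5,fy=5.5,interpolation=cv2.INTER_CUBIC)
b=cv2.resize(p[178:248,360:432],None,fx=5.5,fy=5.5,interpolation=cv2.INTER_CUBIC)
cv2.imwrite('pics/crop0.png',np.hstack([a,b])[:,:,::-1])
for u,v in[(186,199),(397,211),(320,213),(157,250),(199,251),(300,240)]: print(u,v,W[v,u].round(4))
Rm=cv2.Rodrigues(z['rvec'])[0];print('cam pos',-Rm.T@z['tvec'].ravel(),z['fx'])
hsv=cv2.cvtColor(p,cv2.COLOR_RGB2HSV)
for nm,(u0,u1,v0,v1) in dict(base=(155,218,168,232),cap=(365,430,180,245)).items():
    h=hsv[v0:v1,u0:u1];w=W[v0:v1,u0:u1]
    bl=(h[...,0]>95)&(h[...,0]<125)&(h[...,1]>120)
    P=w[bl&np.isfinite(w[...,0])]
    print(nm,len(P),np.percentile(P[:,2],[1,10,30,50,70,90,99]).round(4))
    wh=(h[...,1]<70)&(h[...,2]>150)
    vv,uu=np.where(wh)
    for lab in [cv2.connectedComponentsWithStats(wh.astype('uint8'))]:
        for i in range(1,lab[0]):
            m=lab[1]==i
            if m.sum()>2: print(i,m.sum(),(lab[3][i]+[u0,v0]).round(1),np.nanmedian(w[m],0).round(4))
E
```

```text
186 199 [0.5238 0.2309 0.0731]
397 211 [ 0.4754 -0.3035  0.0952]
320 213 [ 0.4748 -0.1082  0.1016]
157 250 [0.3967 0.3098 0.0505]
199 251 [0.3907 0.2009 0.0581]
300 240 [ 0.4148 -0.0617  0.0069]
cam pos [0.33816275 0.01190702 1.20718043] 446.6624684933981
base 1217 [0.0122 0.0148 0.0166 0.0181 0.0207 0.07   0.0734]
1 10 [183.1 176.2] [0.596  0.2491 0.0163]
8 4 [200.  181.8] [0.5779 0.2036 0.0204]
9 5 [167.6 183.8] [0.5751 0.29   0.0173]
10 222 [180.7 195.9] [0.5377 0.2507 0.0484]
13 46 [199.2 198.3] [0.5316 0.2036 0.0354]
15 15 [180.6 195.4] [0.5336 0.2435 0.0744]
17 4 [201.5 213.5] [0.4924 0.2001 0.0185]
18 6 [169.2 215.8] [0.4882 0.2865 0.0175]
19 8 [185.5 221.5] [0.472  0.2432 0.0182]
cap 1271 [0.009  0.0458 0.0728 0.0746 0.076  0.0778 0.0803]
1 5 [413. 197.] [ 0.5251 -0.378  -0.0021]
2 19 [385.7 203.2] [ 0.4992 -0.2799  0.0765]
3 129 [403.2 210.2] [ 0.4767 -0.316   0.104 ]
4 8 [425.2 208. ] [ 0.4914 -0.4037  0.0178]
5 6 [428.8 208.2] [ 0.4897 -0.4126  0.0164]
```

View pics/crop0.png

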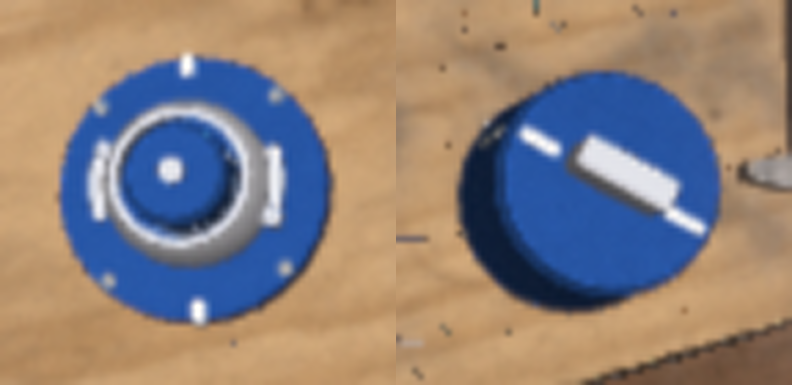

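The left crop shows the base marks at its top and bottom rim, with the lugs left and right and the canister upright inside. The right crop confirms the blue cap: blue bell, aluminium bar, white lines running upper-left to lower-right. Next I'll get precise metric poses.

```bash
cat >> h.py <<'E'
def ray(z,uv,h):
    uv=np.atleast_2d(np.asarray(uv,float))
    Rm=cv2.Rodrigues(np.array(z['rvec'],float))[0]; C=-Rm.T@np.array(z['tvec']).ravel()
    D=np.c_[(uv[:,0]-z['cx'])/z['fx'],(uv[:,1]-z['cy'])/z['fy'],np.ones(len(uv))]@Rm
    return C+D*((h-C[2])/D[:,2])[:,None]
E
python3 - <<'E'
from h import *
z=dict(np.load('pics/top0.npz'));p=z['p'];d=z['d'];W=world(d,z)
hsv=cv2.cvtColor(p,cv2.COLOR_RGB2HSV)
H,S,V=[hsv[...,i].astype(int) for i in range(3)]
blue=((H>95)&(H<125)&(S>120)).astype('uint8')
# weighted mark centroids
for (u,v,h) in [(183,176,.018),(185.5,221.5,.018),(386,203,.076),(412,0,0)][:3]:
    w=np.zeros(p.shape[:2]); u0,v0=int(u),int(v)
    sl=np.s_[v0-5:v0+6,u0-6:u0+7]
    w[sl]=np.clip(V[sl]-S[sl]-40,0,None)*0+np.clip(p[...,0][sl].astype(int)-110,0,None)*(S[sl]<90)
    vv,uu=np.nonzero(w);ww=w[vv,uu];m=(uu@ww/ww.sum(),vv@ww/ww.sum());print(m,ray(z,m,h).round(4))
def circ(P):
    A=np.c_[2*P,np.ones(len(P))];s=np.linalg.lstsq(A,(P**2).sum(1),rcond=None)[0]
    return s[:2],np.sqrt(s[2]+s[:2]@s[:2])
# foot outline at z=.018 ; the far side edges
m=np.zeros_like(blue);m[165:235,150:222]=blue[165:235,150:222]
c=max(cv2.findContours(cv2.morphologyEx(m,cv2.MORPH_CLOSE,np.ones((5,5))),cv2.RETR_EXTERNAL,cv2.CHAIN_APPROX_NONE)[0],key=cv2.contourArea)[:,0]
P=ray(z,c,.018)[:,:2];print('foot',circ(P))
# cap top disc from points with z>.068
cap=((W[...,2]>.066)&(W[...,2]<.12)); m=np.zeros_like(blue);m[178:248,360:432]=cap[178:248,360:432]
m=cv2.morphologyEx(m,cv2.MORPH_OPEN,np.ones((3,3)))
c=max(cv2.findContours(m,cv2.RETR_EXTERNAL,cv2.CHAIN_APPROX_NONE)[0],key=cv2.contourArea)[:,0]
P=ray(z,c,.074)[:,:2];print('cap',circ(P))
g=np.zeros_like(blue);g[170:250,280:352]=cap[170:250,280:352]
c=max(cv2.findContours(g,cv2.RETR_EXTERNAL,cv2.CHAIN_APPROX_NONE)[0],key=cv2.contourArea)[:,0]
print('green',circ(ray(z,c,.074)[:,:2]))
# bar top
b=np.zeros_like(blue);b[195:225,388:415]=((S<80)&(V>170))[195:225,388:415]
n,l,st,ce=cv2.connectedComponentsWithStats(b);print([(st[i,4],ce[i].round(1)) for i in range(1,n)])
for i in range(1,n):
    if st[i,4]>5:
        vv,uu=np.where(l==i);Q=ray(z,np.c_[uu,vv],.106 if st[i,4]>60 else .076)[:,:2]
        U,s,Vt=np.linalg.svd(Q-Q.mean(0));print(st[i,4],Q.mean(0).round(4),np.degrees(np.arctan2(Vt[0,1],Vt[0,0])),cv2.minAreaRect((Q*1000).astype('float32')))
# bar top by depth
bb=np.zeros(blue.shape,bool);bb[190:230,380:420]=(W[190:230,380:420,2]>.09)
Q=W[bb];U,s,Vt=np.linalg.svd(Q[:,:2]-Q[:,:2].mean(0),full_matrices=False);print('bar depth',len(Q),np.median(Q,0),np.degrees(np.arctan2(Vt[0,1],Vt[0,0])),cv2.minAreaRect((Q[:,:2]*1000).astype('float32')))
s=bot.read_state();print(R.from_rotvec(s['tcp_rot']).as_matrix().round(3),s['tool_pos'])
E
cp pics/crop0.png pics/c2.png; python3 - <<'E'
from h import *
z=np.load('pics/side0.npz');p=z['p']
cv2.imwrite('pics/sidecrop.png',cv2.resize(p[110:310,180:360],None,fx=3,fy=3,interpolation=cv2.INTER_CUBIC)[:,:,::-1])
E
```

```text
(np.float64(182.8296382730455), np.float64(175.55717619603269)) [[0.5972 0.2499 0.018 ]]
(np.float64(185.53211805555554), np.float64(221.56076388888889)) [[0.4719 0.2429 0.018 ]]
(np.float64(385.7716081718177), np.float64(203.24882137244632)) [[ 0.4986 -0.2812  0.076 ]]
foot (array([0.53297407, 0.24423201]), np.float64(0.06300215685317258))
cap (array([ 0.47768215, -0.31210791]), np.float64(0.05185383937282364))
green (array([ 0.48117986, -0.11000299]), np.float64(0.05217223407213457))
[(np.int32(5), array([388.4, 204.2])), (np.int32(128), array([403. , 209.9]))]
128 [ 0.4764 -0.3157] -126.94217576925526 ((474.282958984375, -319.90631103515625), (62.63355255126953, 16.097625732421875), 56.14253234863281)
bar depth 136 [ 0.47846669 -0.31136004  0.10391116] -121.58379631100148 ((478.2597961425781, -313.3166809082031), (48.364200592041016, 17.067855834960938), 56.895381927490234)
[[-0.001  0.405 -0.914]
 [ 0.002 -0.914 -0.405]
 [-1.    -0.002 -0.   ]] [ 0.27306399 -0.61670483  0.24422345]
```

View pics/sidecrop.png

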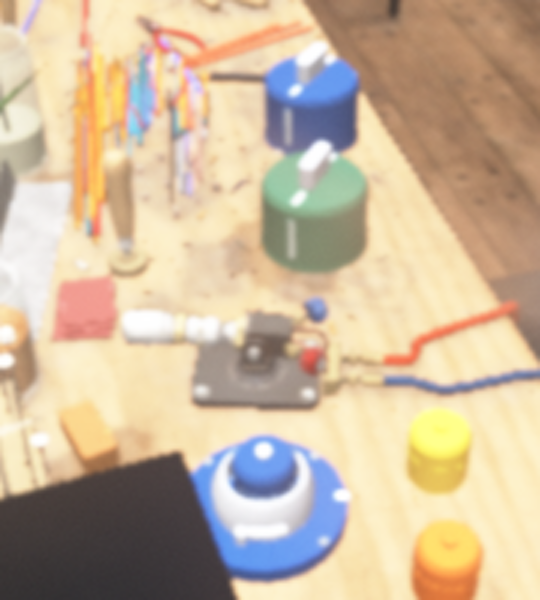

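```bash
python3 -m creep '[{"grip":8.5,"dp":[0,-2,-3.1],"rotation":[0,0,0]},{"grip":8.5,"dp":[0,-4,-6.2],"rotation":[0,0,0]},{"grip":8.5,"dp":[0,-6,-9.3],"rotation":[0,0,0]},{"grip":8.5,"dp":[0,-8,-12.4],"rotation":[0,0,0]},{"grip":8.5,"dp":[0,-9.8,-15.5],"rotation":[0,0,0]}]' 40
python3 -m creep '[{"grip":8.5,"dp":[0,-2,-3.1],"rotation":[-0.115,0,0]},{"grip":8.5,"dp":[0,-4,-6.2],"rotation":[-0.23,0,0]},{"grip":8.5,"dp":[0,-6,-9.3],"rotation":[-0.345,0,0]},{"grip":8.5,"dp":[0,-8,-12.4],"rotation":[-0.46,0,0]},{"grip":8.5,"dp":[0,-9.8,-15.5],"rotation":[-0.576,0,0]}]'
python3 - <<'E'
from h import *
s=bot.read_state();print(s['time'],s['tool_pos'],R.from_rotvec(s['tcp_rot']).as_matrix().round(3).tolist())
snap('wrist','wrist1')
# obstacles heights between
z=dict(np.load('pics/top0.npz'));W=world(z['d'],z)
m=(W[...,0]>.35)&(W[...,0]<.68)&(W[...,1]>-.42)&(W[...,1]<.36)&(W[...,2]>.11)
vv,uu=np.where(m)
print(m.sum(), W[m].max(0) if m.any() else '', (uu.min(),uu.max(),vv.min(),vv.max()) if m.any() else '')
E
```

```text
time: 0.57
tool_pos: [0.3756, -0.463, 0.2448]
tcp_rot: [1.992, 0.422, -1.993]
wrist_force: [-0.0, 0.2, -0.6]
width: 0.996
time: 0.98
tool_pos: [0.4777, -0.3105, 0.245]
tcp_rot: [1.617, 0.882, -1.617]
wrist_force: [1.1, -0.2, -0.6]
width: 0.998
0.9833 [ 0.47772927 -0.31051103  0.24503239] [[-0.0, 0.841, -0.542], [0.0, -0.542, -0.841], [-1.0, -0.001, -0.0]]
11442 [0.67996022 0.31610586 0.72709443] (np.int64(140), np.int64(547), np.int64(0), np.int64(208))
```

View pics/wrist1.png

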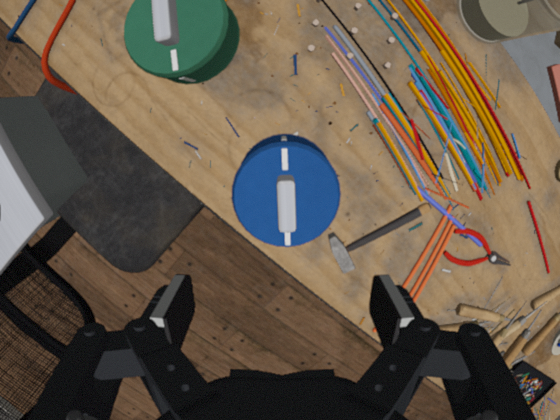

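The wrist view shows the blue cap with its bar nearly in the fingers' plane. The bar spans (286,177)–(288,231) and the white lines are near (285,158) and (288,239). I'll locate the bar from this view with the fisheye model.

```bash
cat >> h.py <<'E'
def fray(z,uv,h):
    uv=np.atleast_2d(np.asarray(uv,float))
    Rm=cv2.Rodrigues(np.array(z['rvec'],float))[0]; C=-Rm.T@np.array(z['tvec']).ravel()
    x=(uv[:,0]-z['cx'])/z['fx'];y=(uv[:,1]-z['cy'])/z['fy'];r=np.hypot(x,y)+1e-12
    D=np.c_[np.sin(r)*x/r,np.sin(r)*y/r,np.cos(r)]@Rm
    return C+D*((h-C[2])/D[:,2])[:,None]
def circ(P):
    A=np.c_[2*P,np.ones(len(P))];s=np.linalg.lstsq(A,(P**2).sum(1),rcond=None)[0]
    return s[:2],np.sqrt(s[2]+s[:2]@s[:2])
E
python3 - <<'E'
from h import *
z=dict(np.load('pics/wrist1.npz'));p=z['p'];d=z['d']
hsv=cv2.cvtColor(p,cv2.COLOR_RGB2HSV).astype(int);S,V=hsv[...,1],hsv[...,2]
m=np.zeros(S.shape,'uint8');m[135:248,260:310]=((S<90)&(V>150))[135:248,260:310]
n,l,st,ce=cv2.connectedComponentsWithStats(m)
for i in range(1,n):
    if st[i,4]>15:
        h=.106 if st[i,4]>300 else .076
        vv,uu=np.where(l==i);Q=fray(z,np.c_[uu,vv],h)[:,:2];U,s,Vt=np.linalg.svd(Q-Q.mean(0),full_matrices=False)
        print(st[i],ce[i].round(1),Q.mean(0).round(4),np.degrees(np.arctan2(Vt[0,1],Vt[0,0])),cv2.minAreaRect((Q*1000).astype('float32')),np.median(d[l==i]))
b=((hsv[...,0]>95)&(hsv[...,0]<125)&(S>120)).astype('uint8');b[:, :225]=0;b[:,345:]=0;b[:130]=0;b[250:]=0
b=cv2.morphologyEx(b,cv2.MORPH_CLOSE,np.ones((25,25)))
c=max(cv2.findContours(b,cv2.RETR_EXTERNAL,cv2.CHAIN_APPROX_NONE)[0],key=cv2.contourArea)[:,0]
lo=c[c[:,1]>200];print(circ(fray(z,lo,.074)[:,:2]))
s=bot.read_state();T=R.from_rotvec(s['tcp_rot']).as_matrix()
print(s['tool_pos'],np.degrees(np.arctan2(T[1,1],T[0,1])))
E
```

```text
[302 135   8   4  19] [306.4 135.9] [ 0.5272 -0.2742] -45.66251016756 ((526.1517944335938, -274.2425537109375), (2.778562068939209, 6.416532039642334), 57.884063720703125) 0.36381817
[281 148   8  23 155] [284.3 158.9] [ 0.4985 -0.2814] -119.47467991020936 ((498.4122314453125, -281.4906311035156), (20.90070152282715, 6.3986310958862305), 61.42897033691406) 0.29632956
[277 181  19  65 957] [286.5 209.3] [ 0.4786 -0.3156] -120.89377098125595 ((476.54498291015625, -319.11431884765625), (59.18804168701172, 14.742315292358398), 59.384315490722656) 0.2812555
[296 242  14   6  36] [304.4 245.6] [ 0.4685 -0.3658] 157.385635375471 ((467.3251953125, -363.9401550292969), (5.510988235473633, 13.106328010559082), 59.023563385009766) 0.407428
(array([ 0.4799518 , -0.31288794]), np.float64(0.05105667709133708))
[ 0.48130837 -0.3055169   0.24506019] -32.316990715123545
```

```bash
python3 -m creep '[{"grip":8.5,"dp":[2,0.3,0.7],"rotation":[-0.03,0,0]},{"grip":8.5,"dp":[4.5,0.3,0.7],"rotation":[-0.03,0,0]},{"grip":8.5,"dp":[7,0.3,0.7],"rotation":[-0.03,0,0]},{"grip":7,"dp":[9.5,0.3,0.7],"rotation":[-0.03,0,0]},{"grip":6,"dp":[11,0.3,0.7],"rotation":[-0.03,0,0]}]' 40
python3 -m creep '[{"grip":6,"dp":[1.5,0,0],"rotation":[0,0,0]},{"grip":6,"dp":[3,0,0],"rotation":[0,0,0]},{"grip":5,"dp":[3.8,0,0],"rotation":[0,0,0]},{"grip":5,"dp":[3.8,0,0],"rotation":[0,0,0]}]' 40
python3 - <<'E'
from h import *
s=bot.read_state();T=R.from_rotvec(s['tcp_rot']).as_matrix()
print(s['tool_pos'],np.degrees(np.arctan2(T[1,1],T[0,1])),s['width'])
snap('wrist','wrist2')
E
```

```text
time: 1.45
tool_pos: [0.4744, -0.3189, 0.132]
tcp_rot: [1.6, 0.902, -1.603]
wrist_force: [-0.7, 0.6, 0.2]
width: 0.741
time: 1.78
tool_pos: [0.4743, -0.3189, 0.0947]
tcp_rot: [1.6, 0.903, -1.604]
wrist_force: [-0.2, 0.2, -0.1]
width: 0.586
[ 0.47430299 -0.3189116   0.09468768] -31.42321327948009 0.5858556103872795
```

View pics/wrist2.png

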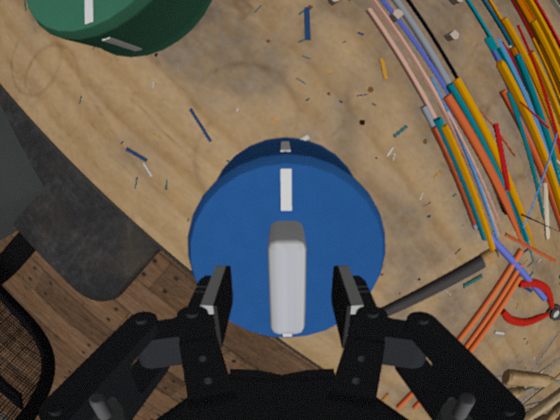

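The bar spans (272–304, 222–333), and the pads, at rows 270–345, sit toward its near end. I'll shift 8 mm towards the bar's centre, then grip.

```bash
python3 -m creep '[{"grip":5,"dp":[0,0.15,-0.8],"rotation":[0,0,0]},{"grip":5,"dp":[0,0.15,-0.8],"rotation":[0,0,0]},{"grip":2,"dp":[0,0.15,-0.8],"rotation":[0,0,0]},{"grip":1,"dp":[0,0.15,-0.8],"rotation":[0,0,0]},{"grip":0.5,"dp":[0,0.15,-0.8],"rotation":[0,0,0]}]' 60
python3 -m creep '[{"grip":0.5,"dp":[0,0,0],"rotation":[0,0,0]},{"grip":0.5,"dp":[0,0,0],"rotation":[0,0,0]},{"grip":0.5,"dp":[0,0,0],"rotation":[0,0,0]},{"grip":0.5,"dp":[-1,0,0],"rotation":[0,0,0]},{"grip":0.5,"dp":[-2,0,0],"rotation":[0,0,0]}]' 60
```

```text
time: 2.25
tool_pos: [0.4819, -0.314, 0.0981]
tcp_rot: [1.6, 0.897, -1.6]
wrist_force: [2.0, 2.9, 12.5]
width: 0.174
time: 2.67
tool_pos: [0.4804, -0.3134, 0.1165]
tcp_rot: [1.6, 0.901, -1.602]
wrist_force: [-0.2, -0.3, -1.8]
width: 0.171
```

```bash
python3 -m creep '[{"grip":0.5,"dp":[-3,0,0],"rotation":[0,0,0]},{"grip":0.5,"dp":[-6,0,0],"rotation":[0,0,0]},{"grip":0.5,"dp":[-9,0,0],"rotation":[0,0,0]},{"grip":0.5,"dp":[-12,0,0],"rotation":[0,0,0]},{"grip":0.5,"dp":[-14.5,0,0],"rotation":[0,0,0]}]'
python3 - <<'E'
from h import *
z=dict(np.load('pics/top0.npz'));W=world(z['d'],z)
for n,sl in dict(clamp=np.s_[145:240,222:265],mid=np.s_[120:240,265:300],right=np.s_[120:190,290:345],left=np.s_[130:240,130:225]).items():
    w=W[sl].reshape(-1,3);i=np.nanargmax(w[:,2]);print(n,w[i],np.nanpercentile(w[:,2],99))
for k in range(2):
  s=bot.read_state();T=R.from_rotvec(s['tcp_rot']).as_matrix();print(s['time'],s['tool_pos'],np.degrees(np.arctan2(T[1,1],T[0,1])),T.round(3).tolist(),s['wrist_force'])
  if k==0: snap('wrist','wrist3')
snap('side','side3')
E
```

```text
time: 3.08
tool_pos: [0.4816, -0.3143, 0.2653]
tcp_rot: [1.6, 0.896, -1.599]
wrist_force: [1.0, 0.1, -1.8]
width: 0.171
clamp [0.64378422 0.0828432  0.07261709] 0.06739402728200125
mid [ 0.6720756 -0.0606216  0.1342669] 0.06670681683571408
right [ 0.66059358 -0.06992895  0.13763629] 0.131982254472402
left [0.67220151 0.31176899 0.18604678] 0.07146772752244963
3.0833 [ 0.48163089 -0.31426572  0.26529128] -31.403666904885846 [[0.002, 0.854, -0.521], [-0.001, -0.521, -0.854], [-1.0, 0.002, 0.0]] [ 0.98129512  0.08568198 -1.83100167]
3.1333 [ 0.48395131 -0.31590269  0.27131829] -31.403348877135496 [[0.009, 0.853, -0.521], [-0.007, -0.521, -0.854], [-1.0, 0.011, 0.001]] [ 1.63806375 -1.15474492  1.39374664]
```

View pics/wrist3.png

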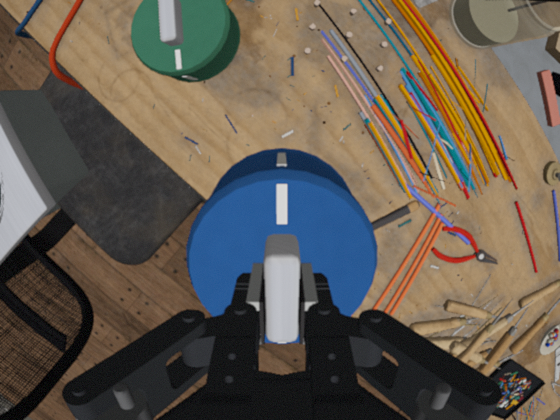

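View pics/side3.png

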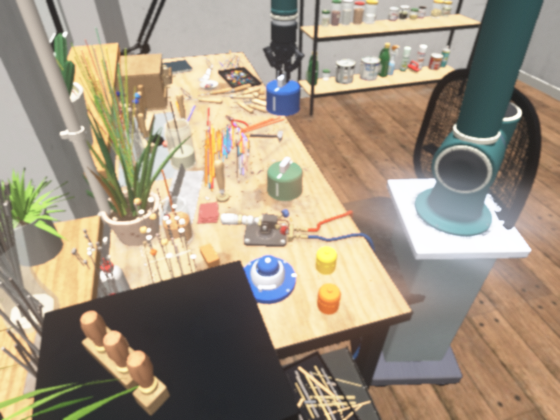

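```bash
python3 -m creep '[{"grip":0.5,"dp":[0,-1,-2],"rotation":[0,0,0]},{"grip":0.5,"dp":[0,-2.5,-5],"rotation":[0,0,0]},{"grip":0.5,"dp":[0,-4,-8.2],"rotation":[0,0,0]},{"grip":0.5,"dp":[0,-5.5,-11.4],"rotation":[0,0,0]},{"grip":0.5,"dp":[0,-7,-14.6],"rotation":[0,0,0]}]'
python3 -m creep '[{"grip":0.5,"dp":[0,-1.5,-3.2],"rotation":[0,0,0]},{"grip":0.5,"dp":[0,-3,-6.4],"rotation":[0,0,0]},{"grip":0.5,"dp":[0,-4.6,-9.6],"rotation":[0,0,0]},{"grip":0.5,"dp":[0,-6.2,-12.7],"rotation":[0,0,0]},{"grip":0.5,"dp":[0,-7.7,-15.8],"rotation":[0,0,0]}]'
python3 -m creep '[{"grip":0.5,"dp":[0,-1.5,-3.2],"rotation":[-0.07,0,0]},{"grip":0.5,"dp":[0,-3,-6.4],"rotation":[-0.14,0,0]},{"grip":0.5,"dp":[0,-4.6,-9.4],"rotation":[-0.21,0,0]},{"grip":0.5,"dp":[0,-5.8,-12],"rotation":[-0.28,0,0]},{"grip":0.5,"dp":[0,-6.5,-13.5],"rotation":[-0.34,0,0]}]'
python3 - <<'E'
from h import *
for k in range(2):
  s=bot.read_state();T=R.from_rotvec(s['tcp_rot']).as_matrix();print(s['time'],s['tool_pos'],np.degrees(np.arctan2(T[1,1],T[0,1])),T.round(3).tolist(),s['q'].round(2))
  if k==0:snap('top','top4')
snap('wrist','wrist4')
E
```

```text
time: 3.6
tool_pos: [0.4967, -0.1514, 0.2607]
tcp_rot: [1.6, 0.899, -1.603]
wrist_force: [1.1, -0.9, -2.5]
width: 0.169
time: 4.02
tool_pos: [0.5132, 0.0238, 0.2608]
tcp_rot: [1.599, 0.899, -1.602]
wrist_force: [0.7, -0.5, -0.8]
width: 0.175
time: 4.43
tool_pos: [0.5283, 0.174, 0.2606]
tcp_rot: [1.356, 1.108, -1.358]
wrist_force: [0.1, -0.5, -1.6]
width: 0.174
4.4333 [0.52831365 0.17404052 0.26064898] -11.607256375459055 [[-0.002, 0.98, -0.201], [0.001, -0.201, -0.98], [-1.0, -0.002, -0.0]] [0.27 0.03 1.84 0.   1.27 0.48]
4.4833 [0.52859098 0.17583157 0.2606491 ] -11.416904244188878 [[-0.002, 0.98, -0.198], [0.002, -0.198, -0.98], [-1.0, -0.002, -0.002]] [0.27 0.03 1.84 0.   1.27 0.47]
```

View pics/wrist4.png

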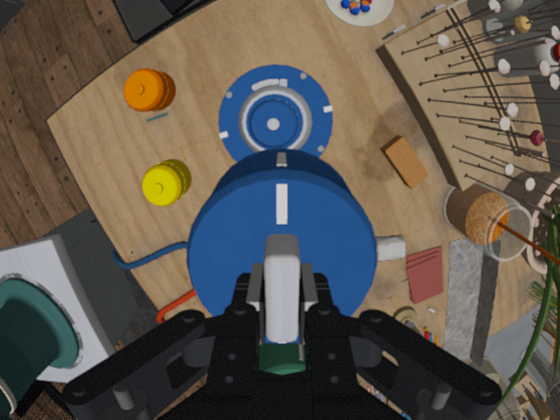

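View pics/top4.png

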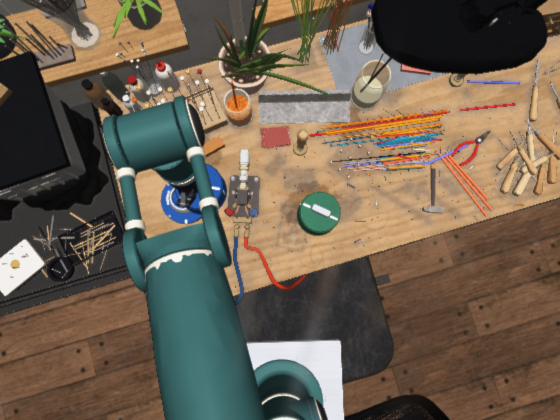

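The wrist view shows the base with marks at about (224,134) and (328,109) and the canister knob at (273,123). The cap is held with its bar straight in the jaws. I'll measure the base in this view, and the cap's offset in the grip.

```bash
python3 - <<'E'
from h import *
z=dict(np.load('pics/wrist4.npz'));p=z['p'];d=z['d']
hsv=cv2.cvtColor(p,cv2.COLOR_RGB2HSV).astype(int);S,V=hsv[...,1],hsv[...,2]
M=[]
for u,v in[(224,134),(328,109)]:
    w=np.zeros(S.shape);sl=np.s_[v-8:v+9,u-8:u+9];w[sl]=((S<90)&(V>170))[sl]
    vv,uu=np.nonzero(w);M.append(fray(z,(uu.mean(),vv.mean()),.018)[0]);print(len(uu),uu.mean(),vv.mean(),M[-1])
M=np.array(M);dd=M[1]-M[0];print('mid',M.mean(0),np.linalg.norm(dd),'yaw',np.degrees(np.arctan2(dd[1],dd[0])))
b=((hsv[...,0]>95)&(hsv[...,0]<125)&(S>120)).astype('uint8')
b1=b.copy();b1[:60]=0;b1[165:]=0;b1[:,:215]=0;b1[:,335:]=0
b1=cv2.morphologyEx(b1,cv2.MORPH_CLOSE,np.ones((9,9)))
c=max(cv2.findContours(b1,cv2.RETR_EXTERNAL,cv2.CHAIN_APPROX_NONE)[0],key=cv2.contourArea)[:,0]
c=c[(c[:,1]<128)&(c[:,1]>62)];print('foot',circ(fray(z,c,.018)[:,:2]))
s=bot.read_state();zt=s['tool_pos'][2];T=R.from_rotvec(s['tcp_rot']).as_matrix()
# cap top disc: height from depth at a point on top
def fw(u,v):
    x=(u-z['cx'])/z['fx'];y=(v-z['cy'])/z['fy'];r=np.hypot(x,y);Rm=cv2.Rodrigues(z['rvec'])[0]
    D=np.array([np.tan(r)*x/r,np.tan(r)*y/r,1])*d[int(v),int(u)];return Rm.T@(D-z['tvec'].ravel())
hs=[fw(u,v) for u,v in[(230,230),(330,230),(250,200),(310,200),(215,260),(350,260)]];print('cap top z',np.array(hs)[:,2].round(4))
ht=np.median(np.array(hs)[:,2])
b2=b.copy();b2[:150]=0;b2[300:]=0;b2[:,:185]=0;b2[:,380:]=0
L=[];
for v in range(225,290,3):
    r=np.where(b2[v])[0];L+= [(r.min(),v),(r.max(),v)]
print(L[::8]);C=circ(fray(z,np.array(L,float),ht-.002)[:,:2]);print('cap',C,'tcp',s['tool_pos'],'in tool y,z',(T.T@np.r_[C[0]-s['tool_pos'][:2],0]))
# line mark
w=np.zeros(S.shape);w[180:228,272:292]=((S<90)&(V>150))[180:228,272:292];vv,uu=np.nonzero(w)
q=fray(z,np.c_[uu,vv],ht)[:,:2];U,ss,Vt=np.linalg.svd(q-q.mean(0),full_matrices=False);print('line',q.mean(0),np.degrees(np.arctan2(Vt[0,1],Vt[0,0])),(T.T@np.r_[q.mean(0)-s['tool_pos'][:2],0]))
print(np.degrees(np.arctan2(T[1,1],T[0,1])))
E
```

```text
45 223.22222222222223 134.42222222222222 [0.47240243 0.24254547 0.018     ]
47 327.8510638297872 108.44680851063829 [0.59523608 0.24791848 0.018     ]
mid [0.53381926 0.24523198 0.018     ] 0.12295110575036876 yaw 2.5046469785870866
foot (array([0.53350561, 0.24537621]), np.float64(0.06356154838623955))
cap top z [0.2398 0.2389 0.2386 0.239  0.2393 0.2387]
[(np.int64(193), 225), (np.int64(189), 237), (np.int64(187), 249), (np.int64(188), 261), (np.int64(190), 273), (np.int64(193), 285)]
cap (array([0.52820789, 0.1783714 ]), np.float64(0.05098092227678425)) tcp [0.52846149 0.17362722 0.26066622] in tool y,z [ 1.41116070e-06 -1.20802145e-03 -4.59480377e-03]
line [0.53522585 0.21228921] -101.52050359137367 [-8.01744261e-06 -1.19614632e-03 -3.92310416e-02]
-11.670512121367382
```

```bash
python3 -m creep '[{"grip":0.5,"dp":[0,-0.3,-2.3],"rotation":[0,0,0]},{"grip":0.5,"dp":[0,-0.6,-4.6],"rotation":[0,0,0]},{"grip":0.5,"dp":[0,-0.8,-6.8],"rotation":[0,0,0]},{"grip":0.5,"dp":[2,-0.8,-6.8],"rotation":[0,0,0]},{"grip":0.5,"dp":[4,-0.8,-6.8],"rotation":[0,0,0]}]'
python3 -m creep '[{"grip":0.5,"dp":[0,0,0],"rotation":[0,0,0]},{"grip":0.5,"dp":[0,0,0],"rotation":[0,0,0]},{"grip":0.5,"dp":[0,0,0],"rotation":[0,0,0]}]'
python3 - <<'E'
from h import *
s=bot.read_state();T=R.from_rotvec(s['tcp_rot']).as_matrix();print(s['time'],s['tool_pos'],np.degrees(np.arctan2(T[1,1],T[0,1])),s['q'].round(2))
snap('side','side5');z=np.load('pics/side5.npz')
cv2.imwrite('pics/side5c.png',cv2.resize(z['p'][160:310,180:360],None,fx=3.5,fy=3.5,interpolation=cv2.INTER_CUBIC)[:,:,::-1])
E
```

```text
time: 4.95
tool_pos: [0.5363, 0.2397, 0.2225]
tcp_rot: [1.362, 1.102, -1.359]
wrist_force: [-0.1, -1.3, -1.8]
width: 0.173
time: 5.2
tool_pos: [0.5356, 0.2386, 0.2225]
tcp_rot: [1.361, 1.103, -1.362]
wrist_force: [0.1, 0.3, -1.6]
width: 0.173
5.2 [0.53557064 0.23855867 0.22245662] -11.994547494862037 [ 0.38  0.11  1.82 -0.    1.2   0.59]
```

View pics/side5c.png

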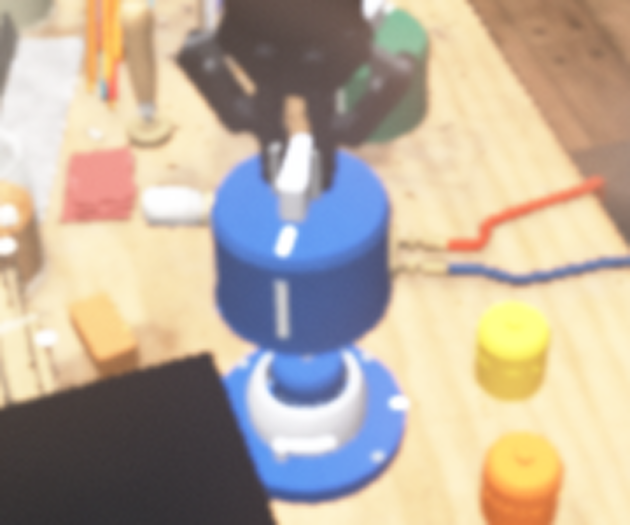

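The side view shows the cap held level over the base, with the canister still upright inside the spigot. I'll correct the centring and lower.

```bash
python3 -m creep '[{"grip":0.5,"dp":[1,-0.2,-0.3],"rotation":[0,0,0]},{"grip":0.5,"dp":[3,-0.2,-0.3],"rotation":[0,0,0]},{"grip":0.5,"dp":[5,-0.2,-0.3],"rotation":[0,0,0]},{"grip":0.5,"dp":[6.5,-0.2,-0.3],"rotation":[0,0,0]},{"grip":0.5,"dp":[7.5,-0.2,-0.3],"rotation":[0,0,0]}]'
python3 -m creep '[{"grip":0.5,"dp":[0.5,0,0],"rotation":[0,0,0]},{"grip":0.5,"dp":[1,0,0],"rotation":[0,0,0]},{"grip":0.5,"dp":[1.5,0,0],"rotation":[0,0,0]},{"grip":0.5,"dp":[2,0,0],"rotation":[0,0,0]}]'
python3 -m creep '[{"grip":0.5,"dp":[0.4,0,0],"rotation":[0,0,0]},{"grip":0.5,"dp":[0.8,0,0],"rotation":[0,0,0]},{"grip":0.5,"dp":[1.0,0,0],"rotation":[0,0,0]}]'
```

```text
time: 5.67
tool_pos: [0.5334, 0.2425, 0.1457]
tcp_rot: [1.36, 1.104, -1.362]
wrist_force: [-0.9, -0.0, -2.4]
width: 0.173
time: 6.0
tool_pos: [0.535, 0.2431, 0.128]
tcp_rot: [1.363, 1.103, -1.359]
wrist_force: [-0.5, -0.6, -1.2]
width: 0.173
time: 6.25
tool_pos: [0.5345, 0.2433, 0.1173]
tcp_rot: [1.362, 1.104, -1.36]
wrist_force: [0.1, 1.3, -0.7]
width: 0.169
```

```bash
python3 -m creep '[{"grip":0.5,"dp":[0.15,0,0],"rotation":[0,0,0]},{"grip":0.5,"dp":[0.25,0,0],"rotation":[0,0,0]},{"grip":0.5,"dp":[0.25,0,0],"rotation":[0,0,0]}]'
python3 - <<'E'
from h import *
s=bot.read_state();T=R.from_rotvec(s['tcp_rot']).as_matrix();print(s['time'],s['tool_pos'],np.degrees(np.arctan2(T[1,1],T[0,1])),s['wrist_force'],s['torque'])
snap('side','side6');z=np.load('pics/side6.npz')
cv2.imwrite('pics/side6c.png',cv2.resize(z['p'][190:310,200:340],None,fx=4.5,fy=4.5,interpolation=cv2.INTER_CUBIC)[:,:,::-1])
E
```

```text
time: 6.5
tool_pos: [0.5346, 0.2437, 0.1162]
tcp_rot: [1.363, 1.104, -1.359]
wrist_force: [-1.3, 2.5, 4.7]
width: 0.171
6.5 [0.53464365 0.24368288 0.1161832 ] -11.92212388594003 [-1.32791358  2.4755937   4.68170584] [ 0.41372584  0.39142594 -0.05990084]
```

View pics/side6c.png

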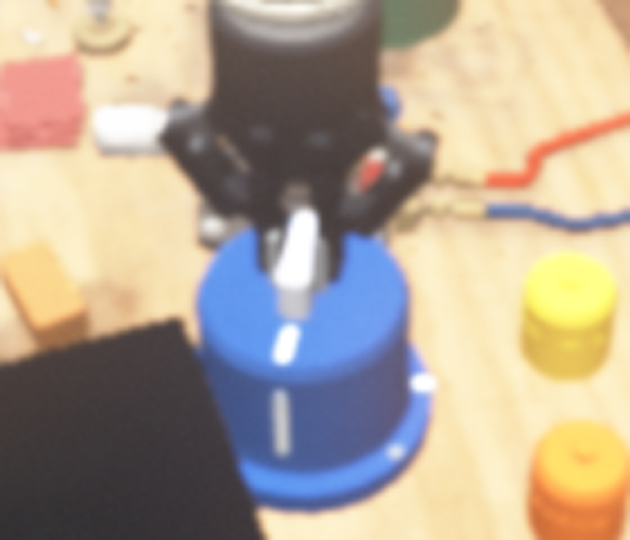

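The side view shows the cap seated on the base's shoulder with the bar crosswise, and TCP z = 0.116 matches fully down (it would be 0.132 if it had caught). Now I'll turn it clockwise in stages (+x rotation), orbiting about the cap centre.

```bash
python3 -m creep '[{"grip":0.5,"dp":[-0.05,-0.03,0.05],"rotation":[0.08,0,0]},{"grip":0.5,"dp":[-0.05,-0.07,0.1],"rotation":[0.18,0,0]},{"grip":0.5,"dp":[-0.05,-0.11,0.1],"rotation":[0.29,0,0]},{"grip":0.5,"dp":[-0.05,-0.15,0.1],"rotation":[0.4,0,0]},{"grip":0.5,"dp":[-0.05,-0.19,0.1],"rotation":[0.5,0,0]}]'
python3 -m creep '[{"grip":0.5,"dp":[0,-0.04,0],"rotation":[0.1,0,0]},{"grip":0.5,"dp":[0,-0.08,0],"rotation":[0.2,0,0]},{"grip":0.5,"dp":[0,-0.12,0],"rotation":[0.3,0,0]},{"grip":0.5,"dp":[0,-0.16,0],"rotation":[0.4,0,0]},{"grip":0.5,"dp":[0,-0.19,0],"rotation":[0.5,0,0]}]'
python3 - <<'E'
from h import *
s=bot.read_state();T=R.from_rotvec(s['tcp_rot']).as_matrix();print(s['time'],s['tool_pos'],np.degrees(np.arctan2(T[1,1],T[0,1])),s['wrist_force'],s['torque'],s['q'].round(2))
snap('side','side7');z=np.load('pics/side7.npz')
cv2.imwrite('pics/side7c.png',cv2.resize(z['p'][190:310,200:340],None,fx=4.5,fy=4.5,interpolation=cv2.INTER_CUBIC)[:,:,::-1])
snap('wrist','wrist7')
E
```

```text
time: 6.97
tool_pos: [0.5335, 0.2431, 0.1164]
tcp_rot: [1.716, 0.783, -1.708]
wrist_force: [0.4, 3.5, 2.7]
width: 0.174
time: 7.38
tool_pos: [0.5321, 0.2441, 0.1164]
tcp_rot: [2.03, 0.368, -2.022]
wrist_force: [1.7, 1.5, 0.9]
width: 0.174
7.3833 [0.53213335 0.24405643 0.11641283] -69.45250153583578 [1.729791   1.53901604 0.88323773] [ 0.16299126 -0.27418178  0.07904134] [ 0.39  0.21  1.93 -0.    1.01  1.6 ]
```

View pics/side7c.png

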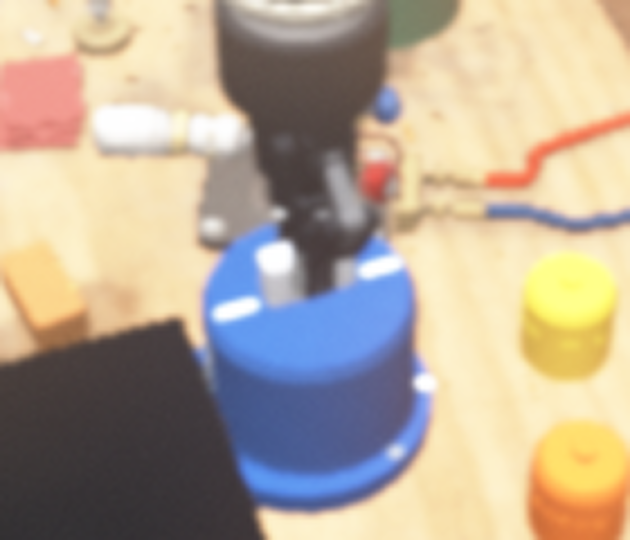

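View pics/wrist7.png

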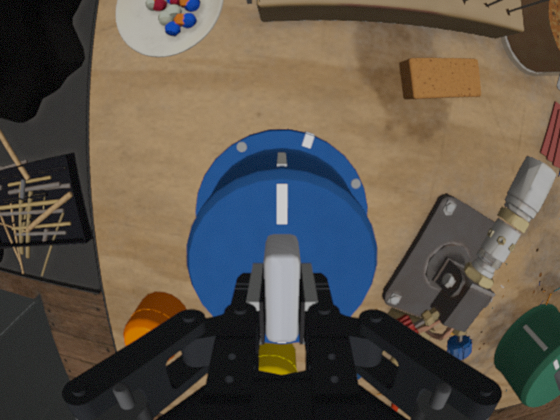

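The cap has turned with the jaws. The base mark at (308,140) and the cap line at (282,203) show about 18° to go.

```bash
python3 -m creep '[{"grip":0.5,"dp":[0,-0.03,0],"rotation":[0.08,0,0]},{"grip":0.5,"dp":[0,-0.06,0],"rotation":[0.16,0,0]},{"grip":0.5,"dp":[0,-0.09,0],"rotation":[0.23,0,0]},{"grip":0.5,"dp":[0,-0.11,0],"rotation":[0.28,0,0]},{"grip":0.5,"dp":[0,-0.11,0],"rotation":[0.28,0,0]}]'
python3 - <<'E'
from h import *
s=bot.read_state();T=R.from_rotvec(s['tcp_rot']).as_matrix();print(s['time'],s['tool_pos'],np.degrees(np.arctan2(T[1,1],T[0,1])),s['wrist_force'],s['torque'],s['q'].round(2))
snap('wrist','wrist8');z=dict(np.load('pics/wrist8.npz'));p=z['p']
cv2.imwrite('pics/wrist8c.png',cv2.resize(p[110:350,170:390],None,fx=2.4,fy=2.4,interpolation=cv2.INTER_CUBIC)[:,:,::-1])
E
```

```text
time: 7.9
tool_pos: [0.5319, 0.2447, 0.1164]
tcp_rot: [2.182, 0.093, -2.174]
wrist_force: [4.6, 1.5, 3.6]
width: 0.175
7.9 [0.5318832  0.24467661 0.11640156] -85.12458625108877 [4.61791048 1.53847845 3.59311334] [ 0.19365813 -0.57690766 -0.02017919] [ 0.39  0.21  1.93 -0.    1.01  1.88]
```

View pics/wrist8c.png

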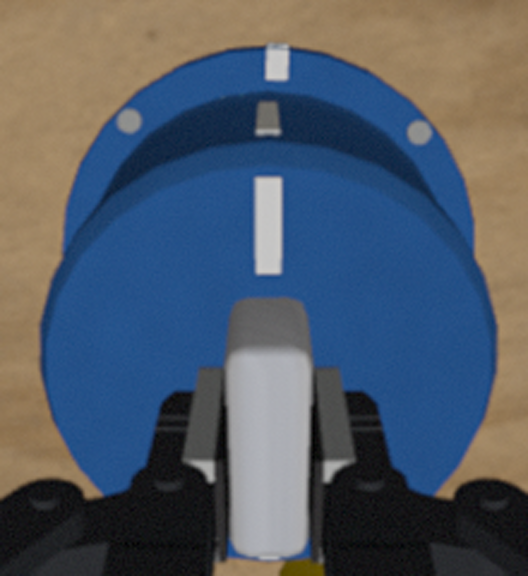

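The cap line at (268,225) and base mark at (277,62) in the crop leave about 2° to go. A last gentle nudge, then I'll release.

```bash
python3 -m creep '[{"grip":0.5,"dp":[0,0,0],"rotation":[0.02,0,0]},{"grip":0.5,"dp":[0,0,0],"rotation":[0.035,0,0]},{"grip":0.5,"dp":[0,0,0],"rotation":[0.035,0,0]}]'
python3 -m creep '[{"grip":2.5,"dp":[0,0,0],"rotation":[0,0,0]},{"grip":3.5,"dp":[0,0,0],"rotation":[0,0,0]},{"grip":4.5,"dp":[0,0,0],"rotation":[0,0,0]},{"grip":5,"dp":[-0.3,0,0],"rotation":[0,0,0]},{"grip":5,"dp":[-1,0,0],"rotation":[0,0,0]}]'
```

```text
time: 8.2
tool_pos: [0.5324, 0.2444, 0.1166]
tcp_rot: [2.202, 0.055, -2.191]
wrist_force: [6.4, -0.6, 3.2]
width: 0.174
time: 8.62
tool_pos: [0.5284, 0.2438, 0.1237]
tcp_rot: [2.192, 0.051, -2.201]
wrist_force: [-1.1, -0.1, -0.7]
width: 0.585
```

```bash
python3 -m creep '[{"grip":5,"dp":[-2,0,0],"rotation":[0,0,0]},{"grip":5,"dp":[-5,0,0],"rotation":[0,0,0]},{"grip":5,"dp":[-8,0,0],"rotation":[0,0,0]},{"grip":5,"dp":[-11,0,3],"rotation":[0,0,0]},{"grip":5,"dp":[-12,0,6],"rotation":[0,0,0]}]'
python3 -m creep '[{"grip":5,"dp":[0,0,0],"rotation":[0,0,0]},{"grip":5,"dp":[0,0,0],"rotation":[0,0,0]},{"grip":5,"dp":[0,0,0],"rotation":[0,0,0]}]'
python3 - <<'E'
from h import *
s=bot.read_state();print(s['time'],s['tool_pos'],s['wrist_force'])
p,d,c=snap('wrist','wrist9')
snap('side','side9');z=np.load('pics/side9.npz')
a=cv2.resize(z['p'][180:310,200:340],(420,390),interpolation=cv2.INTER_CUBIC)
b=cv2.resize(p[100:290,180:380],(410,390),interpolation=cv2.INTER_CUBIC)
cv2.imwrite('pics/fin.png',np.hstack([b,a[:,:380]])[:,:,::-1])
E
```

```text
time: 9.03
tool_pos: [0.4728, 0.2425, 0.2509]
tcp_rot: [2.207, 0.055, -2.192]
wrist_force: [0.3, -0.1, 0.9]
width: 0.584
time: 9.28
tool_pos: [0.4703, 0.2416, 0.2454]
tcp_rot: [2.198, 0.053, -2.196]
wrist_force: [0.2, -0.2, -0.5]
width: 0.587
9.2833 [0.47027791 0.2415561  0.24538683] [ 0.20654388 -0.23114857 -0.47791936]
```

View pics/fin.png

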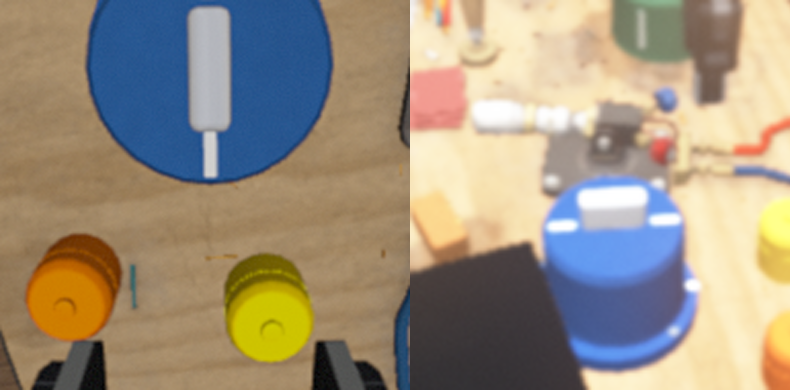

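View pics/wrist9.png

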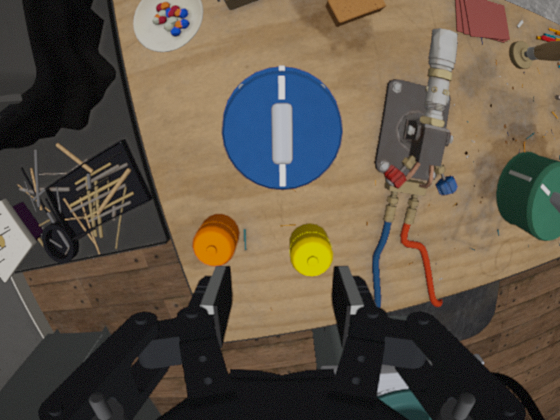

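The cap sits on the base with its lines at (282,83) and (282,175). The hand is clear, and the green cap hasn't visibly moved. I'll check this numerically.

```bash
python3 - <<'E'
from h import *
z=dict(np.load('pics/wrist9.npz'));p=z['p'];d=z['d']
hsv=cv2.cvtColor(p,cv2.COLOR_RGB2HSV).astype(int);S,V=hsv[...,1],hsv[...,2]
Q=[]
for r0,r1 in[(70,98),(167,186)]:
    w=np.zeros(S.shape,bool);w[r0:r1,272:292]=((S<90)&(V>150))[r0:r1,272:292];vv,uu=np.nonzero(w);Q.append(fray(z,(uu.mean(),vv.mean()),.094)[0]);print(len(uu),uu.mean(),vv.mean(),Q[-1])
e=Q[0]-Q[1];print('yaw',np.degrees(np.arctan2(e[1],e[0])))
b=((hsv[...,0]>95)&(hsv[...,0]<125)&(S>120)).astype('uint8');b[:60]=0;b[195:]=0;b[:,:215]=0;b[:,350:]=0
c=max(cv2.findContours(b,cv2.RETR_EXTERNAL,cv2.CHAIN_APPROX_NONE)[0],key=cv2.contourArea)[:,0];c=c[c[:,1]>130]
print('cap',circ(fray(z,c,.092)[:,:2]))
v,u=np.indices(d.shape);x=(u-z['cx'])/z['fx'];y=(v-z['cy'])/z['fy'];r=np.hypot(x,y)+1e-9
D=np.stack([np.tan(r)*x/r,np.tan(r)*y/r,np.ones_like(r)],-1)*d[...,None];W=(D-z['tvec'].ravel())@cv2.Rodrigues(z['rvec'])[0]
m=cv2.erode(b,np.ones((9,9))).astype(bool);P=W[m];
A=np.c_[P[:,:2],np.ones(len(P))];k=P[:,2]-np.median(P[:,2]);g=abs(k)<.005;f=np.linalg.lstsq(A[g],P[g,2],rcond=None)[0]
print('top z',np.median(P[:,2]),'tilt deg',np.degrees(np.hypot(*f[:2])))
p2,d2,c2=snap('top','top9')
W2=world(d2,c2);mm=np.zeros(d2.shape,'uint8');cap=(W2[...,2]>.066)&(W2[...,2]<.12);mm[170:250,280:352]=cap[170:250,280:352]
cc=max(cv2.findContours(mm,cv2.RETR_EXTERNAL,cv2.CHAIN_APPROX_NONE)[0],key=cv2.contourArea)[:,0];print('green',circ(ray(c2,cc,.074)[:,:2]))
E
```

```text
168 281.0892857142857 85.66071428571429 [0.57171829 0.2472458  0.094     ]
133 282.0 176.0 [0.49300256 0.24268143 0.094     ]
yaw 3.3186080237147064
cap (array([0.53273576, 0.24486488]), np.float64(0.05121149889075122))
top z 0.09461295571593456 tilt deg 0.09613419563900097
green (array([ 0.48119472, -0.11004417]), np.float64(0.05205449583318024))
```

All the checks agree: cap yaw 3.3° against the base's 2.5–3.2°, centre within about 1 mm, top at 0.0946 m (0.094 expected), tilt 0.1°, and the green cap unmoved. Handing in.

```bash
python3 -c "
from workcell import bot
print(bot.finish_job())"
```

```text
the job is handed in; nothing more can be done
None
```

I put the blue cap over the canister, seated it crosswise about 75° from the marks, turned it clockwise into line with them, and let go. I handed the job in at about 9.4 s; no verdict was reported.

- **On the way:** before turning, the gripper height (0.116 m) and the side picture both showed the cap fully down, not caught 16 mm high.
- **Final cap pose:**
  - Its yaw is 3.3°, against the base's 2.5–3.2°.
  - Its centre is within about 1 mm of the base's.
  - The rim is within about 1 mm of the shoulder.
  - The tilt is about 0.1°.
- **Surroundings:** the green cap was measured unmoved, and the gripper was clear by more than 10 cm.
- **Not confirmed:**
  - The small canister can't be seen under the cap. I take it to be upright because it was before lowering and the cap seated fully with only light force.
  - I felt no clear stop while turning, so the final angle rests on the images.
- **Off-plan contact:** while closing on the handle, the fingertips pressed lightly on the cap's top (about 12 N), with no visible effect.

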